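# Find the heavy side of the receiver's tuning wheel

### The arm

A 7-joint arm with a two-finger parallel gripper is mounted at the origin on the work surface. World frame = base frame: x ahead of the robot, y to its left, z up, the work surface at z = 0. Lengths are in m, angles in rad, forces in N, time in s.
With the tool pointing down it reaches from about 0.425 to 0.925 m from the base axis. Payload 6.8 kg.
Tool frame: the origin (TCP) lies on the mounting face of the last link; the fingertips stand 173 mm ahead of it and the grasp point (between the pads) lies 155 mm ahead of it (grip_point_offset is the distance from the TCP to the grasp point, in m); x points along the fingers, z is the direction in which the jaws open and shut, and the axes are right-handed (so a half turn about x gives the same grasp; the last joint's range is limited). The gripper opens to 85 mm and grips with 20 to 120 N. Pads are 22 mm wide; open, the fingers measure 114 mm over their backs; the gripper's body (76 mm by 85 mm) begins 54 mm behind the grasp point. The pads swing forward as they close: fully open they stand 13 mm farther back than shut.
Start: joints at [1.023, 0.477, 0.022, 1.555, -0.011, 1.109, -0.083], TCP at [0.287, -0.611, 0.405] pointing down, gripper open.
Joint ranges: [-2.96, 2.96], [-0.34, 2.1], [-1.41, 1.46], [0.24, 2.44], [-1.37, 4.51], [0.17, 1.92], [-2.96, 2.96]. Speed limits (rad/s): [2.39, 2.39, 3.14, 3.14, 3.14, 3.14, 3.14].

### API

Orientations are given as a rotation vector (axis times angle).
In Python, from bench import * gives the robot as it stands. The module is installed in compiled form; this text tells all that it offers.
- The arm moves only by the tool servo_tool, never from a script. Its argument "motion" is a list of rows, each a list of 5 numbers: the shift along the tool's x, y, z in m, then the turn about the tool's x in degrees, then the gripper command: -1 is fully open, 1 is shut, values between are in proportion. In form: [[dx, dy, dz, turn, fingers], ...]. A call has 1 to 8 rows; each row is the pose to reach, as a shift and turn from the pose measured when the call began, along the tool's axes at that moment; what a row does not reach only later rows make up. A row lasts 1/10 s, in which the tool goes at most 50 mm and 8.59 degrees, less where a joint would pass 70% of its speed; a pose out of reach is approached as far as the arm can. A call with a gripper value outside its range is refused whole. The fingers move at their own pace and stop on an object; "force" is the grip in N (left out, the last holds). Time passes only in rows, so rows that repeat a pose let the fingers close. It gives the time, the measured TCP pose, the force and the opening at its end, in the units of the state.
- get_obs(): the state, without advancing time (a new reading comes with each control period).
- grab_frame(name): name is "side" or "top"; returns the picture (480x640x3 uint8, red, green, blue); there is no depth.
- camera_params(name): a dict with "mtx" (3x3 intrinsics, pixels), "world_to_cam" (4x4, takes a point from world to camera coordinates). Camera axes: x right, y down, z forward; pixel columns grow to the right and rows downward; lengths in m; the calibration is good to about 2 mm. A picture is of the moment at which its call begins. camera_params takes no time and is no camera call.
- hand_in(): hands the job in, once; it reports no verdict.
The state is a dict: "clock": time; "joints": joint angles; "qvel": joint speeds; "tau": joint torques, N m; "tcp_pos": TCP position; "orientation": TCP orientation; "contact_force": force on the tool from outside, world axes, zero at the start; "moment": the same for the moment, N m; "grip_width": finger opening in m.
Only numpy, scipy, OpenCV 4.12 (cv2) and the standard library are available. Lean on these libraries where they do the work, as an engineer would, in place of code of your own. Each camera call takes 0.05 s, during which the arm holds its last target. There are 200 camera calls.

### The job

The tuning wheel on the sloping receiver turns a flywheel that is out of balance, and nothing on the outside shows which side is heavy. First lift the desk microphone that stands in front of the receiver out of the way and stand it upright on the table at least 25 cm from the wheel; then turn the wheel by hand, find its heavy side by feel, turn that side to the bottom of the slope (within about 15 degrees) and finish still gripping the wheel there and keeping it still, so that a colleague can fit the balance weight. Leave the mug and the lamp box alone.

Things in the scene. Friction and masses are not known exactly. Their poses are not given: they have to be found in the camera images.
- receiver: fixed grey radio receiver with a sloping black front panel, 240 mm wide (y), 220 mm deep (x); origin at the centre of its underside, on the table; the panel faces -x and slopes at 30 degrees to the table, from 45 mm high at the front edge (x = -110 mm) to 172 mm at the back (x = +110 mm). Keys, display and small knobs on the panel are at most 5 mm high.
- wheel: ribbed aluminium tuning wheel in the middle of the panel, 54 mm in diameter, standing 38 mm out of it (straight sides from 8 to 36 mm). Origin on its axis at the panel's surface, 108.5 mm above the table, over the receiver's origin; z points out along the axis (30 degrees off vertical, towards the front), x to the black line on its top. Turns endlessly either way, in a greased bearing.
- wheel_grip (a point): on the wheel's axis, 24 mm out of the panel: the middle of a good grip across its diameter, the hand coming along the axis. To feel: bearing drag is about 0.08 N m (plus 0.05 per rad/s); the imbalance pulls the heavy side downhill with 0.12 to 0.16 N m times the sine of its angle from the bottom of the slope. Axes as wheel.
- wheel_line (a point): outer end of the black line on the wheel's top, 24 mm off the axis. It only shows how the wheel stands: the heavy side is at an unknown angle from it, different each time. Let go with the heavy side far from top and bottom, the wheel creeps downhill and drag stops it 30 to 40 degrees short of the bottom, on the side it came from; within 30 degrees of top or bottom it stays where it is put.
- mic_centre (a point): desk microphone standing loose in front of the receiver, 220 mm high, 0.6 kg: round base 90 mm in diameter and 14 mm thick, thin stem, then an upright black cylinder 42 mm in diameter from 100 to 205 mm above the table with a domed top. Site on its axis, half-way up (110 mm above the table); z up.
- mug_centre (a point): white mug, loose, 80 mm in diameter, 95 mm high, with a handle; point half-way up. Leave alone.
- sign_centre (a point): black lamp box with red windows, loose, 70 x 190 mm, 90 mm high; point at its centre. Leave alone.
There are look-alikes about, which are no part of the job. Leave any blue or pink look-alike of the part that bears mic_centre alone.

How it is judged:
On the way:
1. the microphone stands upright on the table, let go, at least 24 cm from the wheel (horizontal distance between mic_centre and wheel above 0.24 m and angle between mic_centre's own z axis and vertical below 0.1 rad and height (world z) of mic_centre below 0.116 m and contact force between the fingers and mic below 0.1 N), for 0.2 s.
At the end, for the whole second after the job is handed in: the fingers grip the wheel (over 3 N) and keep it still (under 0.15 rad/s) with its heavy side within 17 degrees of the bottom of the slope; the microphone stands upright on the table, let go, at least 24 cm (horizontally) from the wheel (all of step 1 and y of rotor_c0 in the frame of receiver between -0.0133 and 0.0133 m and x of rotor_c0 in the frame of receiver below -0.0199 m and contact force between the fingers and wheel above 3 N and angular speed of wheel below 0.15 rad/s); the arm keeps its last pose, push and grip.
It fails at once if the mug or the lamp box is shifted by more than 30 mm (distance of any of mug_centre, sign_centre from where it was at the start of the episode above 0.03 m).
It fails at once if the microphone is tipped over (angle between mic_centre's own z axis and vertical above 0.6 rad).
It also fails if it takes over 72 s, if anything falls off the work surface, if the arm or the gripper's body presses on something with over 40 N, if the wrist force passes 120 N, or if a joint passes its speed limit or range.

## Working session

There is one attempt and no reset: what is moved stays moved. The work goes in short steps, Python scripts to look and compute and a tool call to move; the robot and the scene stay as the last step left them, time stands still between calls to the robot, and variables do not carry over. Pictures are saved under pics/ and viewed, about 8 in all and at most 12, crops included, and the job is handed in when it is done.

Besides the shell and the picture viewer there is one more tool, called after "Emit:" as name([rows], argument=value, ...), one row to a line, values as JSON. servo_tool: Moves the arm, as the interface text tells. Its arguments: {"type":"object","properties":{"motion":{"type":"array","items":{"type":"array","items":{"type":"number"}}},"force":{"type":"number"}},"required":["motion"]}

```bash
mkdir -p pics; python3 - <<'E'
from bench import *
import cv2,numpy as np
o=get_obs();print({k:np.round(v,3).tolist() for k,v in o.items()})
for n in("side","top"):
    cv2.imwrite(f"pics/{n}0.png",grab_frame(n)[:,:,::-1])
    p=camera_params(n);print(n,np.round(p["mtx"],1).tolist(),np.round(p["world_to_cam"],4).tolist())
E
```

```text
{'clock': 0.0, 'joints': [1.023, 0.478, 0.022, 1.556, -0.012, 1.109, -0.083], 'qvel': [-0.001, 0.002, -0.002, -0.001, -0.001, -0.001, 0.0], 'tau': [0.0, -59.646, 1.608, -28.12, 0.013, 0.009, 0.0], 'tcp_pos': [0.287, -0.611, 0.404], 'orientation': [0.88, 1.387, -0.879], 'contact_force': [-0.14, 0.37, -0.11], 'moment': [0.034, 0.015, -0.009], 'grip_width': 0.085}
side [[476.8, 0.0, 315.3], [0.0, 476.8, 240.0], [0.0, 0.0, 1.0]] [[-0.9934, -0.1137, 0.0147, 0.5305], [-0.0667, 0.4691, -0.8806, 0.1279], [0.0933, -0.8758, -0.4736, 1.0071], [0.0, 0.0, 0.0, 1.0]]
top [[474.8, 0.0, 317.7], [0.0, 474.8, 236.5], [0.0, 0.0, 1.0]] [[-0.0197, -0.9993, -0.0307, 0.0669], [-0.9848, 0.0247, -0.1718, 0.5252], [0.1725, 0.0268, -0.9846, 1.1597], [0.0, 0.0, 0.0, 1.0]]
```

View pics/side0.png

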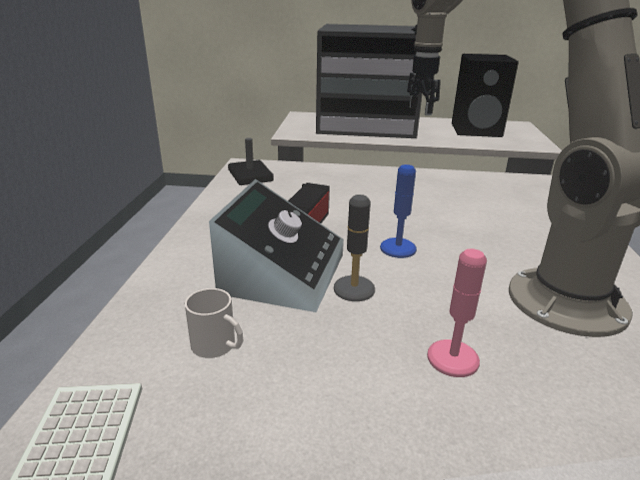

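View pics/top0.png

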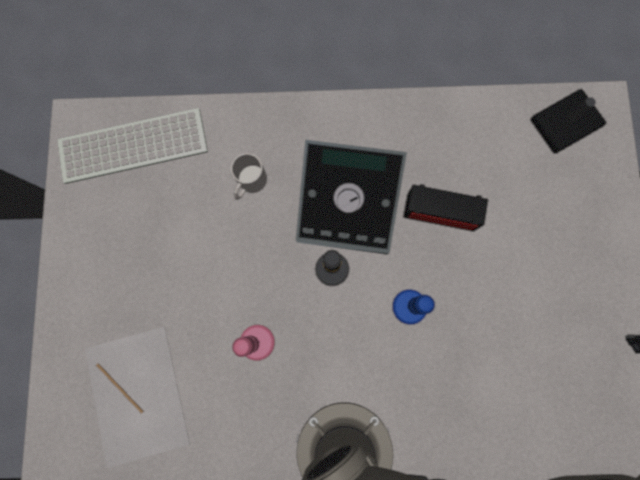

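Side view: the black mic stands at (357,245), base (355,289), in front of the receiver, with a blue look-alike at (400,210) and a pink one at (460,310). In the top view the mics are at (333,269), (410,307) and (255,343). The black one fits the description: it is black and directly in front of the receiver. The wheel is at side (287,222), top (349,198). Next I'll measure and confirm with a crop.

```bash
cat > h.py <<'E'
import numpy as np,cv2
from bench import *
from scipy.spatial.transform import Rotation as R
def ray(n,uv):
    p=camera_params(n);W=np.array(p["world_to_cam"]);Rm,t=W[:3,:3],W[:3,3]
    d=Rm.T@np.linalg.solve(np.array(p["mtx"]),[uv[0],uv[1],1.]);return -Rm.T@t,d/np.linalg.norm(d)
def onz(n,uv,z):
    c,d=ray(n,uv);return c+d*(z-c[2])/d[2]
def tri(a,b):
    (c1,d1),(c2,d2)=ray("side",a),ray("top",b)
    s=np.linalg.lstsq(np.c_[d1,-d2],c2-c1,rcond=None)[0]
    p,q=c1+s[0]*d1,c2+s[1]*d2;return (p+q)/2,np.linalg.norm(p-q)
def proj(n,P):
    p=camera_params(n);W=np.array(p["world_to_cam"]);q=np.array(p["mtx"])@(W[:3,:3]@np.array(P)+W[:3,3]);return q[:2]/q[2]
def blob(img,box,lo,hi):
    x0,y0,x1,y1=box;m=cv2.inRange(cv2.cvtColor(np.ascontiguousarray(img[y0:y1,x0:x1]),cv2.COLOR_RGB2HSV),lo,hi)
    n,l,s,c=cv2.connectedComponentsWithStats(m);i=1+np.argmax(s[1:,4]);return c[i]+[x0,y0],s[i]+np.array([x0,y0,0,0,0]),l==i
E
python3 - <<'E'
from h import *
s=cv2.imread("pics/side0.png")[:,:,::-1];t=cv2.imread("pics/top0.png")[:,:,::-1]
bt=blob(t,(305,243,360,295),(0,0,0),(180,255,85));bs=blob(s,(325,277,385,305),(0,0,0),(180,255,100))
hs=blob(s,(340,185,376,262),(0,0,0),(180,120,90))
print("base",bt[:2],bs[:2],"head",hs[:2])
for b in((bs[1],bt[1]),): pass
wt=blob(t,(325,175,375,220),(0,0,120),(180,60,255));ws=blob(s,(262,200,310,248),(0,0,110),(180,60,255))
print("wheel",wt[:2],ws[:2])
print("receiver top blob",blob(t,(280,130,410,260),(0,0,0),(180,255,90))[:2])
crop=np.hstack([cv2.resize(s[165:325,200:420],None,fx=2.2,fy=2.2,interpolation=3)[:352,:484],cv2.resize(t[160:290,300:400],None,fx=2.7,fy=2.7,interpolation=3)[:351][:352] if 0 else cv2.resize(t[160:290,300:400],(270,352),interpolation=3)])
cv2.imwrite("pics/crop1.png",crop[:,:,::-1])
E
```

```text
base (array([331.79910213, 268.24466891]), array([316, 250,  33,  36, 891])) (array([353.75031686, 288.49429658]), array([334, 277,  41,  24, 789])) head (array([357.74650513, 225.416589  ]), array([ 347,  196,   23,   59, 1073]))
wheel (array([347.91204589, 197.98279159]), array([334, 184,  29,  28, 523])) (array([289.91216216, 218.72297297]), array([278, 210,  24,  18, 296]))
receiver top blob (array([349.48361807, 195.46969342]), array([ 298,  143,  106,  111, 8546]))
```

View pics/crop1.png

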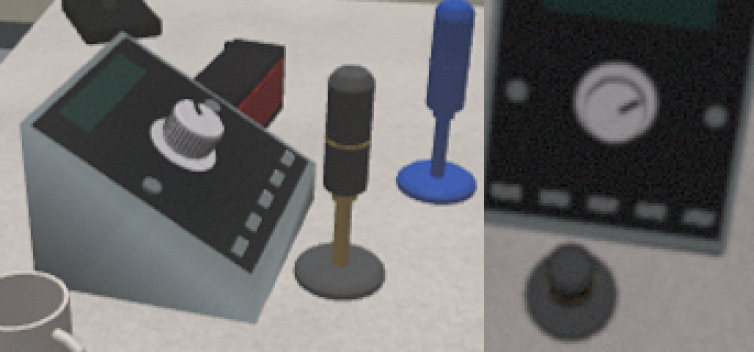

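The crop confirms it: black cylinder, brown ring and stem, black base at side (354,288), top (332,269). The wheel's line shows clearly. Now positions.

```bash
python3 - <<'E'
from h import *
np.set_printoptions(precision=4,suppress=True)
print("base tri",tri((354.5,287.7),(331.9,269.3)),"dome",tri((358.8,197),(332,256)))
print("base onz",onz("top",(331.9,269.3),.01),onz("side",(354.5,287.7),.014))
t=cv2.imread("pics/top0.png")[:,:,::-1]
g=cv2.cvtColor(np.ascontiguousarray(t),cv2.COLOR_RGB2HSV)
m=((g[...,2]<110)).astype(np.uint8);m[:,:285]=0;m[:125]=0;m[262:]=0;m[:,404:]=0; m=cv2.morphologyEx(m,cv2.MORPH_OPEN,np.ones((5,5)))
c=max(cv2.findContours(m,0,2)[0],key=cv2.contourArea);print(cv2.minAreaRect(c),cv2.boxPoints(cv2.minAreaRect(c)).tolist(), cv2.approxPolyDP(c,6,True)[:,0].tolist())
for uv,z in(((307,141),.172),((405.5,152),.172),((389,252),.045),((297,241.5),.045)):print(onz("top",uv,z))
for uv in ((257,181),):print("side TR corner",onz("side",uv,.172))
print("cap",tri((289.5,218.5),(348.9,197.7)), onz("top",(348.9,197.7),.1414))
print("mug",tri((210,322),(247,172)),"sign top",onz("top",(446,205),.09),"blue",onz("top",(409,307),.01),"pink",onz("top",(257,342),.01))
E
```

```text
base tri (array([0.4465, 0.021 , 0.0058]), np.float64(0.00013209036588514178)) dome (array([0.4514, 0.0205, 0.2174]), np.float64(0.0036194918174000438))
base onz [0.446 0.021 0.01 ] [0.4465 0.0332 0.014 ]
((349.2362365722656, 197.30136108398438), (99.9352035522461, 103.66546630859375), 6.911227226257324) [[293.3946228027344, 242.7447967529297], [305.8688049316406, 139.8325958251953], [405.0778503417969, 151.85792541503906], [392.6036682128906, 254.77012634277344]] [[306, 141], [297, 241], [388, 253], [403, 152]]
[0.7337 0.0724 0.172 ]
[ 0.6994 -0.157   0.172 ]
[ 0.4828 -0.1237  0.045 ]
[0.5153 0.108  0.045 ]
side TR corner [ 0.6909 -0.1464  0.172 ]
cap (array([ 0.5977, -0.0234,  0.1407]), np.float64(0.00738847394130559)) [ 0.6013 -0.0232  0.1414]
mug (array([0.6973, 0.2348, 0.054 ]), np.float64(0.005041487479518739)) sign top [ 0.5896 -0.2627  0.09  ] blue [ 0.3456 -0.1721  0.01  ] pink [0.2659 0.215  0.01  ]
```

```bash
python3 - <<'E'
from h import *
np.set_printoptions(precision=4,suppress=True)
o=get_obs();M=R.from_rotvec(o["orientation"]).as_matrix();print(M, o["tcp_pos"])
g=o["tcp_pos"]+.155*M[:,0];print(g, proj("side",g),proj("top",g))
E
```

```text
[[-0.0008  0.9048  0.4258]
 [ 0.0014  0.4258 -0.9048]
 [-1.     -0.0001 -0.0016]] [ 0.2873 -0.6105  0.4038]
[ 0.2872 -0.6103  0.2488] [419.8993 109.5963] [650.0462 328.9897]
```

```bash
cat >> h.py <<'E'
def go(g,yaw=None):
    """tool-frame shift & turn to bring grasp point to g with tool z at world angle yaw (deg)"""
    o=get_obs();M=R.from_rotvec(o["orientation"]).as_matrix();p=np.array(o["tcp_pos"])+.155*M[:,0]
    a=np.degrees(np.arctan2(M[1,2],M[0,2]));d=M.T@(np.array(g)-p)
    print("t",round(o["clock"],2),"grasp",p.round(4),"zang",round(a,1),"tilt",np.degrees(np.arccos(-M[2,0])).round(1),"w",round(o["grip_width"],4),"shift",d.round(4),"turn",None if yaw is None else round((a-yaw+180)%360-180,1),"F",np.round(o["contact_force"],1),"M",np.round(o["moment"],2))
E
python3 -c "
from h import *
go((.448,.021,.295),-98.4)"
```

```text
t 0.1 grasp [ 0.2872 -0.6103  0.2488] zang -64.8 tilt 0.1 w 0.0859 shift [-0.0454  0.4143 -0.5028] turn 33.6 F [ 0.3  0.8 -0.2] M [-0.    0.   -0.04]
```

Emit:
servo_tool([
  [-0.04,0,0,0,-1],
  [-0.046,0.03,-0.035,8,-1],
  [-0.046,0.06,-0.07,16,-1],
  [-0.046,0.09,-0.105,24,-1],
  [-0.046,0.12,-0.145,33.6,-1],
  [-0.046,0.15,-0.18,33.6,-1],
  [-0.046,0.18,-0.215,33.6,-1],
  [-0.046,0.21,-0.255,33.6,-1],
], force=30)

```text
clock: 0.9
tcp_pos: [0.3689, -0.2887, 0.4501]
orientation: [1.317, 1.138, -1.317]
contact_force: [1.1, 0.3, 0.2]
grip_width: 0.0851
```

```bash
python3 -c "
from h import *
go((.448,.021,.295),-98.4)"
```

```text
t 0.9 grasp [ 0.3688 -0.2885  0.2951] zang -98.4 tilt 0.1 w 0.0851 shift [ 0.0004  0.0331 -0.3178] turn -0.0 F [1.1 0.3 0.2] M [ 0.01 -0.07  0.03]
```

Emit:
servo_tool([
  [0,0.005,-0.045,0,-1],
  [0,0.01,-0.09,0,-1],
  [0,0.014,-0.135,0,-1],
  [0,0.019,-0.18,0,-1],
  [0,0.024,-0.225,0,-1],
  [0,0.029,-0.27,0,-1],
  [0,0.033,-0.318,0,-1],
  [0,0.033,-0.318,0,-1],
])

```text
clock: 1.7
tcp_pos: [0.4486, 0.0273, 0.4506]
orientation: [1.312, 1.144, -1.308]
contact_force: [-0.1, -1.0, -0.1]
grip_width: 0.085
```

```bash
python3 - <<'E'
from h import *
s=grab_frame("side");t=grab_frame("top")
go((.448,.021,.18),-98.4)
print(proj("side",(.448,.021,.205)),proj("top",(.448,.021,.014)))
cv2.imwrite("pics/a.png",np.hstack([cv2.resize(s[80:320,240:480],(480,480)),cv2.resize(t[150:330,260:380],(320,480))])[:,:,::-1])
E
```

```text
t 1.8 grasp [0.4477 0.0221 0.295 ] zang -98.2 tilt 0.1 w 0.0854 shift [0.115  0.0006 0.0012] turn 0.2 F [ 0.1 -0.3 -0.6] M [-0.1   0.06 -0.01]
[359.24668802 202.87422951] [331.89079938 268.38041322]
```

View pics/a.png

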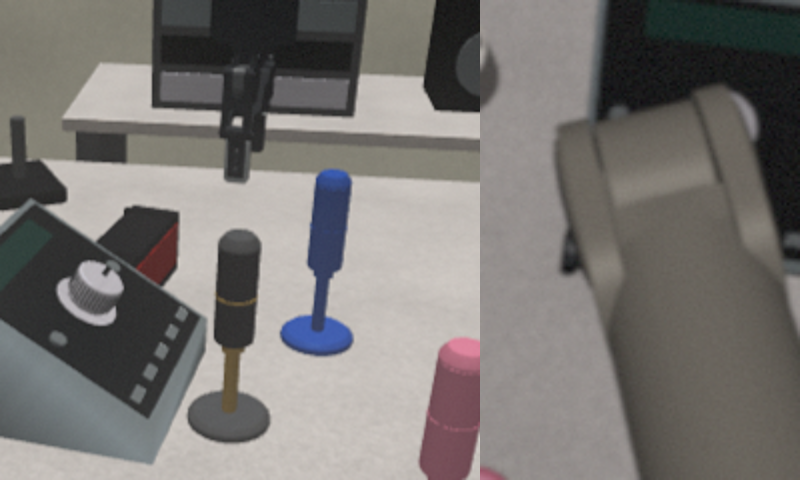

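The gripper is centred above the mic in the side view (mic axis at crop x 238, fingers at 240). Descending.

Emit:
servo_tool([
  [0.04,0,0.001,0,-1],
  [0.08,0,0.001,0,-1],
  [0.105,0,0.001,0,-1],
  [0.115,0,0.001,0,-1],
  [0.115,0,0.001,0,0.3],
  [0.115,0,0.001,0,1],
  [0.115,0,0.001,0,1],
  [0.115,0,0.001,0,1],
], force=35)

```text
clock: 2.6
tcp_pos: [0.4483, 0.0207, 0.3366]
orientation: [1.316, 1.137, -1.314]
contact_force: [-1.2, -2.2, 5.5]
grip_width: 0.0414
```

Emit:
servo_tool([
  [0,0,0,0,1],
  [0,0,0,0,1],
  [-0.015,0,0,0,1],
  [-0.03,0,0,0,1],
  [-0.03,0,0,0,1],
])

```text
clock: 3.1
tcp_pos: [0.4487, 0.021, 0.3677]
orientation: [1.317, 1.135, -1.311]
contact_force: [0.3, -0.3, -5.3]
grip_width: 0.0414
```

```bash
python3 -c "
from h import *
go((.42,.24,.21),-98.4)"
```

```text
t 3.1 grasp [0.4493 0.0211 0.2127] zang -98.3 tilt 0.2 w 0.0414 shift [ 0.0028 -0.0605 -0.2124] turn 0.1 F [ 0.3 -0.3 -5.3] M [ 0.04 -0.19  0.05]
```

Emit:
servo_tool([
  [0,-0.005,-0.02,0,1],
  [0,-0.013,-0.05,0,1],
  [0,-0.023,-0.085,0,1],
  [0,-0.033,-0.12,0,1],
  [0,-0.044,-0.155,0,1],
  [0,-0.053,-0.185,0,1],
  [0,-0.059,-0.207,0,1],
  [0,-0.06,-0.212,0,1],
])

```text
clock: 3.9
tcp_pos: [0.4185, 0.2424, 0.3669]
orientation: [1.314, 1.14, -1.308]
contact_force: [0.5, -0.1, -4.6]
grip_width: 0.0414
```

Emit:
servo_tool([
  [0,0,0,0,1],
  [0.012,0,0,0,1],
  [0.023,0,0,0,1],
  [0.029,0,0,0,1],
  [0.031,0,0,0,1],
  [0.031,0,0,0,1],
])

```text
clock: 4.5
tcp_pos: [0.4189, 0.2411, 0.3363]
orientation: [1.313, 1.137, -1.312]
contact_force: [-3.2, -5.0, 8.6]
grip_width: 0.0412
```

```bash
python3 -c "
from h import *
go((.42,.24,.1816),-98.4)"
```

```text
t 4.5 grasp [0.4191 0.2411 0.1813] zang -98.1 tilt 0.1 w 0.0412 shift [-0.0003  0.001   0.0009] turn 0.3 F [-3.2 -5.   8.6] M [-1.49  0.94 -0.05]
```

Contact with the table is felt. Releasing and lifting.

Emit:
servo_tool([
  [0,0,0,0,0.3],
  [0,0,0,0,-1],
  [0,0,0,0,-1],
  [0,0,0,0,-1],
  [-0.03,0,0,0,-1],
  [-0.07,0,0,0,-1],
  [-0.11,0,0,0,-1],
  [-0.115,0,0,0,-1],
])

```text
clock: 5.3
tcp_pos: [0.4195, 0.2424, 0.4562]
orientation: [1.321, 1.135, -1.303]
contact_force: [0.7, 1.0, 0.3]
grip_width: 0.0853
```

```bash
python3 - <<'E'
from h import *
s=grab_frame("side");t=grab_frame("top")
go((.594,-.023,.29),-98.4)
cv2.imwrite("pics/s2.png",s[:,:,::-1]);cv2.imwrite("pics/t2.png",t[:,:,::-1])
cv2.imwrite("pics/b.png",np.hstack([cv2.resize(s[150:400,230:480],(420,420)),cv2.resize(t[175:221,326:372],(380,420),interpolation=3)])[:,:,::-1])
E
```

```text
t 5.4 grasp [0.4196 0.2416 0.2975] zang -98.1 tilt 0.3 w 0.0852 shift [0.0081 0.21   0.2374] turn 0.3 F [-0.3  0.4 -0.9] M [ 0.06  0.02 -0.02]
```

View pics/b.png

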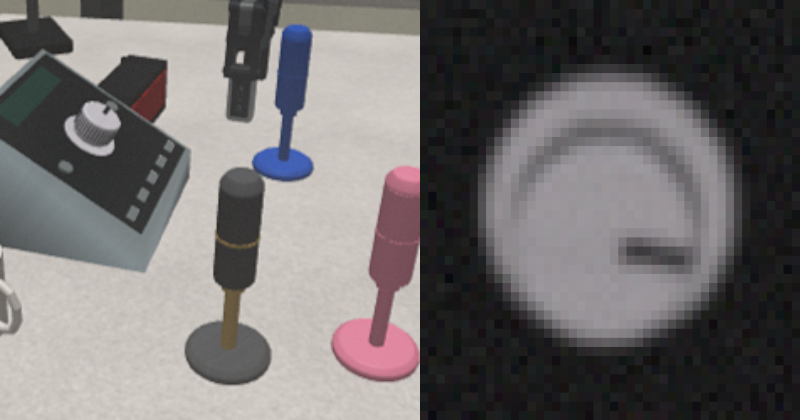

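The mic stands upright, let go. In the enlarged top view the line sits at crop (622..690, 245..260) and has turned clockwise since the start, so the wheel is creeping by itself. I'll measure it now.

```bash
cat >> h.py <<'E'
yw=np.radians(-8.4);RX=np.array([np.cos(yw),np.sin(yw),0]);RY=np.array([-np.sin(yw),np.cos(yw),0]);UZ=np.array([0,0,1.])
AX=-.5*RX+.866*UZ;E1=-.866*RX-.5*UZ;E2=-RY
W0=np.array([.608,-.025,.1085])
def line(n,img,W0=W0):
    "line angle (deg, about wheel z, 0 = downhill) from dark blob on the cap plane"
    C=W0+.038*AX;g=cv2.cvtColor(np.ascontiguousarray(img),cv2.COLOR_RGB2GRAY).astype(float)
    u0,v0=proj(n,C).astype(int);P=[]
    for v in range(v0-16,v0+17):
        for u in range(u0-16,u0+17):
            c,d=ray(n,(u,v));q=c+d*((C-c)@AX)/(d@AX)-C;P.append((q@E1,q@E2,g[v,u]))
    P=np.array(P);r=np.hypot(P[:,0],P[:,1]);k=(r>.007)&(r<.0215);P=P[k];med=np.median(P[:,2])
    w=np.maximum(0,med-30-P[:,2]);x=(w*P[:,0]).sum()/w.sum();y=(w*P[:,1]).sum()/w.sum()
    return np.degrees(np.arctan2(y,x)).round(1),(np.hypot(x,y)*1e3).round(1),med,(w>0).sum()
E
python3 - <<'E'
from h import *
L=[(n,cv2.imread(f"pics/{f}.png")[:,:,::-1]) for n,f in(("side","side0"),("top","top0"),("side","s2"),("top","t2"))]
print(proj("top",W0+.038*AX),proj("side",W0+.038*AX),onz("top",(348.5,201.4),.1414),onz("top",(349.2,197.5),.1154))
for n,i in L:print(n,line(n,i))
for n in("top","side"):print(n,line(n,grab_frame(n)),get_obs()["clock"])
E
```

```text
[348.64308618 202.69168549] [291.68105383 218.19999314] [ 0.59235103 -0.02198416  0.1414    ] [ 0.60853085 -0.02504055  0.1154    ]
side (np.float64(131.4), np.float64(13.7), np.float64(182.5), np.int64(17))
top (np.float64(137.1), np.float64(14.3), np.float64(141.0), np.int64(20))Traceback (most recent call last):
  File "<stdin>", line 4, in <module>
  File "h.py", line 32, in line
    c,d=ray(n,(u,v));q=c+d*((C-c)@AX)/(d@AX)-C;P.append((q@E1,q@E2,g[v,u]))
        ~~~^^^^^^^^^
  File "h.py", line 5, in ray
    p=camera_params(n);W=np.array(p["world_to_cam"]);Rm,t=W[:3,:3],W[:3,3]
ValueError: time passes only in moves, steps and waits
```

```bash
sed -i 's/camera_params(n)/CP(n)/; s/^W0=.*/W0=np.array([.6105,-.025,.1085])/' h.py; sed -i '3a import functools,json\nCP=functools.lru_cache(None)(camera_params)' h.py
python3 - <<'E'
from h import *
L=[(n,cv2.imread(f"pics/{f}.png")[:,:,::-1]) for n,f in(("side","side0"),("top","top0"),("side","s2"),("top","t2"))]
for n,i in L:print(n,line(n,i))
for n in("top","side"):print(n,line(n,grab_frame(n)),get_obs()["clock"])
E
```

```text
side (np.float64(121.5), np.float64(13.6), np.float64(182.0), np.int64(13))
top (np.float64(128.0), np.float64(14.1), np.float64(141.0), np.int64(19))
side (np.float64(87.7), np.float64(14.0), np.float64(189.0), np.int64(12))
top (np.float64(88.7), np.float64(13.9), np.float64(150.0), np.int64(18))
top (np.float64(88.6), np.float64(13.8), np.float64(150.0), np.int64(20)) 5.45
side (np.float64(87.8), np.float64(14.0), np.float64(189.0), np.int64(12)) 5.5
```

Emit:
servo_tool([
  [0,0.035,0.04,0,-1],
  [0.003,0.07,0.08,0,-1],
  [0.006,0.105,0.12,0,-1],
  [0.008,0.14,0.16,0,-1],
  [0.008,0.175,0.2,0,-1],
  [0.008,0.205,0.23,0,-1],
  [0.008,0.213,0.238,0,-1],
  [0.008,0.213,0.238,0,-1],
])

```text
clock: 6.3
tcp_pos: [0.5966, -0.0285, 0.44]
orientation: [1.314, 1.136, -1.32]
contact_force: [-1.0, -0.2, -0.9]
grip_width: 0.0852
```

```bash
python3 - <<'E'
from h import *
s=grab_frame("side");print(line("side",s));t=grab_frame("top");print(line("top",t))
go((.597,-.0235,.138),-98.4)
cv2.imwrite("pics/c.png",np.hstack([cv2.resize(s[100:300,200:400],(400,400)),cv2.resize(t[120:280,270:430],(400,400))])[:,:,::-1])
E
```

```text
(np.float64(87.7), np.float64(14.0), np.float64(187.0), np.int64(12))
(np.float64(112.2), np.float64(10.8), np.float64(135.0), np.int64(101))
t 6.4 grasp [ 0.5949 -0.0241  0.286 ] zang -98.1 tilt 0.2 w 0.0857 shift [ 0.1479  0.0024 -0.001 ] turn 0.3 F [ 0.1  0.6 -0.3] M [ 0.03  0.02 -0.01]
```

View pics/c.png

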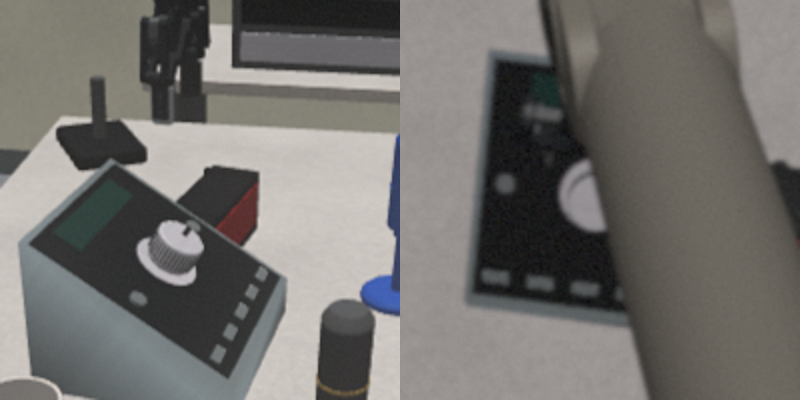

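Emit:
servo_tool([
  [0.04,0.002,-0.001,-8,-1],
  [0.08,0.002,-0.001,-16,-1],
  [0.115,0.002,-0.001,-20,-1],
  [0.135,0.002,-0.001,-20,-1],
  [0.145,0.002,-0.001,-20,-1],
  [0.145,0.002,-0.001,-20,-1],
], force=25)

```text
clock: 7.0
tcp_pos: [0.5961, -0.0218, 0.2948]
orientation: [1.051, 1.306, -1.056]
contact_force: [0.2, 0.2, 0.9]
grip_width: 0.0855
```

Emit:
servo_tool([
  [0,0,0,0,-0.2],
  [0,0,0,0,0.3],
  [0,0,0,0,1],
  [0,0,0,0,1],
  [0,0,0,0,1],
])

```text
clock: 7.5
tcp_pos: [0.5967, -0.0227, 0.297]
orientation: [1.052, 1.302, -1.056]
contact_force: [-2.2, -2.2, 5.9]
grip_width: 0.0539
```

```bash
python3 - <<'E'
from h import *
s=grab_frame("side")
go((.597,-.0235,.141),-98.4);print(line("side",s))
cv2.imwrite("pics/d.png",cv2.resize(s[130:270,220:360],(560,560),interpolation=3)[:,:,::-1])
E
```

```text
t 7.55 grasp [ 0.5964 -0.023   0.142 ] zang -78.0 tilt 0.2 w 0.0542 shift [0.001  0.0005 0.0006] turn 20.4 F [-1.1 -1.4  6.2] M [-0.77  0.27 -0.13]
(np.float64(169.2), np.float64(18.3), np.float64(69.0), np.int64(2))
```

View pics/d.png

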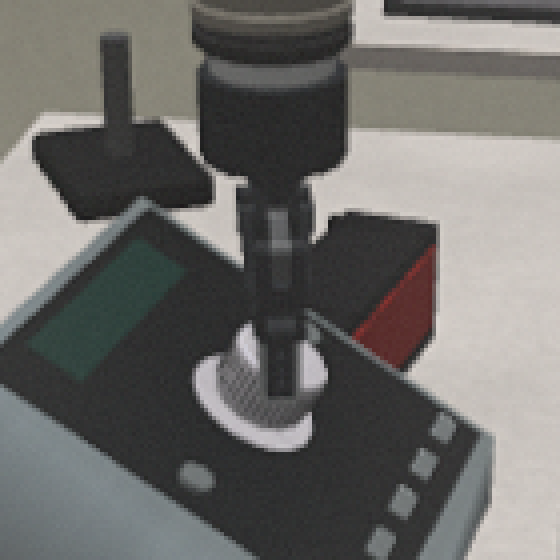

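The pads are on the wheel's sides (near fingertip at crop (282,395)), clear of the panel, with width 54 mm as it should be. Turning.

Emit:
servo_tool([
  [0,0,0,7,1],
  [0,0,0,14,1],
  [0,0,0,21,1],
  [0,0,0,28,1],
  [0,0,0,35,1],
  [0,0,0,40,1],
  [0,0,0,40,1],
])

```text
clock: 8.25
tcp_pos: [0.5966, -0.022, 0.2989]
orientation: [1.559, 0.935, -1.562]
contact_force: [-4.3, -0.0, 6.1]
grip_width: 0.0528
```

```bash
python3 - <<'E'
from h import *
go((.597,-.0235,.141),-98.4)
E
```

```text
t 8.25 grasp [ 0.5964 -0.0222  0.1439] zang -118.1 tilt 0.1 w 0.0528 shift [0.0029 0.0012 0.0009] turn -19.7 F [-4.3 -0.   6.1] M [0.66 0.68 0.29]
```

Low forces. Opening, turning back and re-gripping.

Emit:
servo_tool([
  [0,0,0,0,0],
  [0,0,0,0,-0.6],
  [0.001,0.001,0,-7,-0.6],
  [0.002,0.001,0,-15,-0.6],
  [0.003,0.001,0,-23,-0.6],
  [0.003,0.001,0,-31,-0.6],
  [0.003,0.001,0,-39,-0.6],
  [0.003,0.001,0,-40,-0.6],
])

```text
clock: 9.05
tcp_pos: [0.5979, -0.0227, 0.2966]
orientation: [1.054, 1.3, -1.054]
contact_force: [0.5, 0.5, 0.2]
grip_width: 0.0682
```

Emit:
servo_tool([
  [0,0,0,0,0.3],
  [0,0,0,0,1],
  [0,0,0,0,1],
  [0,0,0,8,1],
  [0,0,0,16,1],
  [0,0,0,24,1],
  [0,0,0,32,1],
  [0,0,0,40,1],
])

```text
clock: 9.85
tcp_pos: [0.5985, -0.0229, 0.2975]
orientation: [1.565, 0.93, -1.562]
contact_force: [-3.9, -1.7, 8.5]
grip_width: 0.0527
```

Emit:
servo_tool([
  [0,0,0,0,0],
  [0,0,0,0,-1],
  [-0.03,0,0,0,-1],
  [-0.06,0,0,-8,-1],
  [-0.09,0,0,-16,-1],
])

```text
clock: 10.35
tcp_pos: [0.5984, -0.0226, 0.3885]
orientation: [1.364, 1.099, -1.361]
contact_force: [-0.1, -0.0, -0.3]
grip_width: 0.0856
```

```bash
python3 - <<'E'
from h import *
for i in range(3):
    s=grab_frame("side");print(line("side",s))
go((.597,-.0235,.141),-98.4)
cv2.imwrite("pics/s3.png",s[:,:,::-1])
E
```

```text
(np.float64(41.3), np.float64(13.8), np.float64(189.0), np.int64(18))
(np.float64(41.2), np.float64(13.7), np.float64(189.0), np.int64(18))
(np.float64(41.3), np.float64(13.8), np.float64(189.0), np.int64(18))
t 10.5 grasp [ 0.6003 -0.0229  0.2349] zang -102.4 tilt 0.5 w 0.0857 shift [ 0.0939 -0.0039  0.0014] turn -4.0 F [ 0.5  0.8 -0.7] M [ 0.02 -0.02 -0.03]
```

Emit:
servo_tool([
  [0.035,-0.004,0.001,-8,-1],
  [0.07,-0.004,0.001,-16,-1],
  [0.092,-0.004,0.001,-24,-0.6],
  [0.094,-0.004,0.001,-26,0.2],
  [0.094,-0.004,0.001,-26,1],
  [0.094,-0.004,0.001,-26,1],
  [0.094,-0.004,0.001,-26,1],
  [0.094,-0.004,0.001,-26,1],
], force=60)

```text
clock: 11.3
tcp_pos: [0.594, -0.0236, 0.2935]
orientation: [1.035, 1.308, -1.035]
contact_force: [-0.2, -1.2, -26.3]
grip_width: 0.0529
```

Emit:
servo_tool([
  [0,0,0,8,1],
  [0,0,0,16,1],
  [0,0,0,24,1],
  [0,0,0,32,1],
  [0,0,0,40,1],
  [0,0,0,44,1],
  [0,0,0,44,1],
])

```text
clock: 12.0
tcp_pos: [0.5937, -0.0205, 0.2963]
orientation: [1.592, 0.908, -1.586]
contact_force: [-11.5, 1.6, 4.9]
grip_width: 0.0519
```

Emit:
servo_tool([
  [0,0,0,0,0],
  [0,0,0,0,-0.6],
  [0.001,0,0,-8,-0.6],
  [0.001,0,0,-16,-0.6],
  [0.001,0,0,-24,-0.6],
  [0.001,0,0,-32,-0.6],
  [0.001,0,0,-40,-0.6],
  [0.001,0,0,-44,0],
])

```text
clock: 12.8
tcp_pos: [0.596, -0.0214, 0.2992]
orientation: [1.035, 1.303, -1.025]
contact_force: [-1.9, -19.7, 16.6]
grip_width: 0.0555
```

Emit:
servo_tool([
  [0,0,0,0,1],
  [0,0,0,0,1],
  [0,0,0,0,1],
  [0,0,0,9,1],
  [0,0,0,18,1],
  [0,0,0,27,1],
  [0,0,0,36,1],
  [0,0,0,44,1],
])

```text
clock: 13.6
tcp_pos: [0.5971, -0.0231, 0.3007]
orientation: [1.588, 0.906, -1.566]
contact_force: [-3.5, -8.5, 0.2]
grip_width: 0.0511
```

Emit:
servo_tool([
  [0,0,0,0,0],
  [0,0,0,0,-1],
  [-0.03,0,0,0,-1],
  [-0.06,0,0,-8,-1],
  [-0.09,0,0,-16,-1],
])

```text
clock: 14.1
tcp_pos: [0.5971, -0.0216, 0.3944]
orientation: [1.39, 1.073, -1.361]
contact_force: [0.6, -0.4, 0.2]
grip_width: 0.0854
```

```bash
python3 - <<'E'
from h import *
for i in range(3):
    s=grab_frame("side");print(line("side",s))
go((.597,-.0235,.141),-98.4)
cv2.imwrite("pics/s4.png",s[:,:,::-1])
E
```

```text
(np.float64(2.9), np.float64(14.2), np.float64(189.0), np.int64(17))
(np.float64(4.1), np.float64(13.9), np.float64(189.0), np.int64(17))
(np.float64(5.2), np.float64(14.0), np.float64(189.0), np.int64(18))
t 14.25 grasp [ 0.6018 -0.0222  0.2406] zang -103.7 tilt 1.5 w 0.0854 shift [ 0.0994 -0.007   0.0029] turn -5.3 F [ 0.  -0.1 -0.1] M [-0.04  0.07 -0.01]
```

Emit:
servo_tool([
  [0,0,0,0,-1],
  [0,0,0,0,-1],
  [0,0,0,0,-1],
  [0,0,0,0,-1],
  [0,0,0,0,-1],
  [0,0,0,0,-1],
  [0,0,0,0,-1],
  [0,0,0,0,-1],
])

```text
clock: 15.05
tcp_pos: [0.5977, -0.0219, 0.3955]
orientation: [1.397, 1.067, -1.362]
contact_force: [0.1, 0.7, -0.1]
grip_width: 0.0857
```

```bash
python3 - <<'E'
from h import *
for i in range(24):
    s=grab_frame("side")
    if i%4==0:print(get_obs()["clock"],line("side",s))
go((.597,-.0235,.141),-98.4)
E
```

```text
15.1 (np.float64(13.9), np.float64(14.5), np.float64(189.0), np.int64(17))
15.3 (np.float64(14.4), np.float64(14.4), np.float64(189.0), np.int64(18))
15.5 (np.float64(14.6), np.float64(14.3), np.float64(189.0), np.int64(18))
15.7 (np.float64(14.6), np.float64(14.3), np.float64(189.0), np.int64(18))
15.9 (np.float64(14.7), np.float64(14.3), np.float64(189.0), np.int64(18))
16.1 (np.float64(14.6), np.float64(14.2), np.float64(189.0), np.int64(18))
t 16.25 grasp [ 0.6018 -0.0222  0.2406] zang -103.7 tilt 1.5 w 0.0853 shift [ 0.0994 -0.007   0.0029] turn -5.3 F [0.7 0.5 0.5] M [-0.04  0.03 -0.01]
```

Emit:
servo_tool([
  [0.035,-0.007,0.003,8,-1],
  [0.07,-0.007,0.003,16,-1],
  [0.096,-0.007,0.003,16,-0.6],
  [0.098,-0.007,0.003,16,0.2],
  [0.098,-0.007,0.003,16,1],
  [0.098,-0.007,0.003,16,1],
  [0.098,-0.007,0.003,16,1],
  [0.098,-0.007,0.003,16,1],
], force=40)

```text
clock: 17.05
tcp_pos: [0.5918, -0.0218, 0.2959]
orientation: [1.594, 0.906, -1.557]
contact_force: [2.8, 4.6, -22.0]
grip_width: 0.0532
```

Emit:
servo_tool([
  [0,0,0,-7,1],
  [0,0,0,-14,1],
  [0,0,0,-21,1],
  [0,0,0,-28,1],
  [0,0,0,-35,1],
  [0,0,0,-42,1],
  [0,0,0,-44,1],
  [0,0,0,-44,1],
])

```text
clock: 17.85
tcp_pos: [0.5916, -0.0232, 0.2976]
orientation: [1.03, 1.296, -1.01]
contact_force: [-5.5, 2.0, 0.3]
grip_width: 0.0524
```

Emit:
servo_tool([
  [0,0,0,0,0],
  [0,0,0,0,-1],
  [-0.03,0,0,0,-1],
  [-0.06,0,0,8,-1],
  [-0.09,0,0,16,-1],
])

```text
clock: 18.35
tcp_pos: [0.5901, -0.0236, 0.3908]
orientation: [1.246, 1.17, -1.216]
contact_force: [-0.5, -0.1, 0.4]
grip_width: 0.0854
```

```bash
python3 - <<'E'
from h import *
for i in range(3):
    s=grab_frame("side");print(line("side",s))
go((.597,-.0235,.141),-98.4)
E
```

```text
(np.float64(46.6), np.float64(13.8), np.float64(188.0), np.int64(17))
(np.float64(46.7), np.float64(13.7), np.float64(189.0), np.int64(17))
(np.float64(46.6), np.float64(13.7), np.float64(188.0), np.int64(17))
t 18.5 grasp [ 0.5958 -0.0238  0.2371] zang -91.7 tilt 1.9 w 0.0853 shift [ 0.0961 -0.0019 -0.0006] turn 6.7 F [-0.1 -0.4  0.2] M [ 0.01  0.04 -0.01]
```

The line is at 46.6° and the target is 51.2° (midpoint of the stops at 87.7 and 14.6). Final grip with a 5° correction.

Emit:
servo_tool([
  [0.035,-0.002,0,8,-1],
  [0.07,-0.002,0,9,-1],
  [0.092,-0.002,0,9,-0.6],
  [0.095,-0.002,0,9,0.2],
  [0.095,-0.002,0,9,1],
  [0.095,-0.002,0,9,1],
  [0.095,-0.002,0,9,1],
  [0.095,-0.002,0,9,1],
], force=40)

```text
clock: 19.3
tcp_pos: [0.591, -0.0223, 0.2959]
orientation: [1.358, 1.095, -1.321]
contact_force: [0.7, 5.2, -17.2]
grip_width: 0.0518
```

Emit:
servo_tool([
  [0,0,0,-2.5,1],
  [0,0,0,-5,1],
  [0,0,0,-5,1],
  [0,0,0,-5,1],
  [0,0,0,-5,1],
  [0,0,0,-5,1],
])

```text
clock: 19.9
tcp_pos: [0.5907, -0.0225, 0.2962]
orientation: [1.294, 1.139, -1.26]
contact_force: [-4.8, 2.3, -3.4]
grip_width: 0.0522
```

```bash
python3 - <<'E'
from h import *
s=grab_frame("side");t=grab_frame("top");print(line("side",s),np.round(get_obs()["qvel"],3))
go((.597,-.0235,.141),-98.4)
cv2.imwrite("pics/e.png",np.hstack([cv2.resize(s[190:250,255:325],(460,394),interpolation=3),cv2.resize(s[140:400,220:444],(340,394))])[:,:,::-1])
E
```

```text
(np.float64(-167.2), np.float64(11.0), np.float64(80.0), np.int64(52)) [ 0.    -0.001 -0.001 -0.002 -0.001 -0.001 -0.002]
t 20.0 grasp [ 0.5951 -0.0228  0.1412] zang -95.6 tilt 1.6 w 0.0522 shift [0.0003 0.0019 0.0005] turn 2.8 F [-5.   2.9 -3.3] M [-0.53  1.2  -0.62]
```

View pics/e.png

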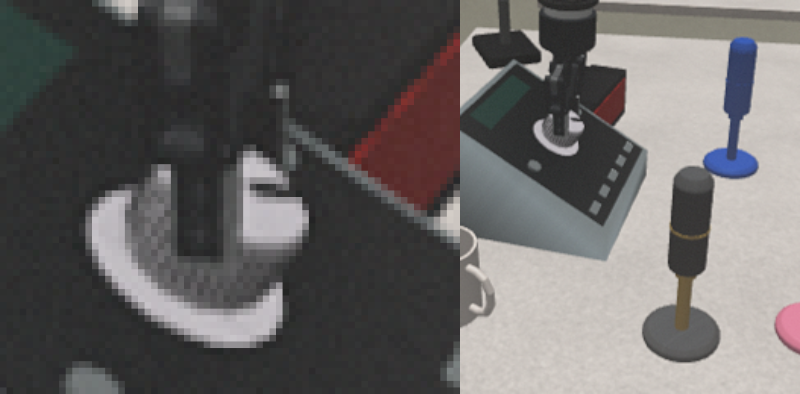

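The line is partly visible between the fingers at crop (250–285, 187), and the mic is still upright. I'll check that angle with the wheel gripped.

```bash
python3 - <<'E'
from h import *
C=W0+.038*AX
for u in(268,285):
    c,d=ray("side",(255+u/6.571-.5,190+187/6.567-.5));q=c+d*((C-c)@AX)/(d@AX)-C
    print(np.degrees(np.arctan2(q@E2,q@E1)),np.hypot(q@E1,q@E2))
a=cv2.imread("pics/s3.png")[:,:,::-1]
print(line("side",a),proj("side",C+.0145*(E1*np.cos(.894)+E2*np.sin(.894))),proj("side",C+.0145*(E1*np.cos(.72)+E2*np.sin(.72))))
E
```

```text
55.27048409016021 0.014192090010990288
54.618142379053275 0.02183815259459047
(np.float64(41.3), np.float64(13.8), np.float64(189.0), np.int64(18)) [295.6212163  218.30410217] [296.08820974 219.1153936 ]
```

```bash
python3 -c "
from h import *
print(hand_in())"
```

```text
the job is handed in; nothing more can be done
None
```

The job is handed in at about 20 s. The microphone stands clear of the wheel, and the gripper holds the wheel still with its heavy side close to the bottom of the slope.

- **Microphone:** I lifted the black one and set it upright at about (0.42, 0.24). That is roughly 0.33 m from the wheel. It was still upright and let go in the last picture. I stayed clear of the mug, the lamp box and the blue and pink look-alikes, but did not re-measure them at the end.
- **Finding the heavy side:** Creep after letting go showed it, rather than torque felt in the hand. The tool can only turn about the vertical, so I turned the wheel in short strokes. Let go, it stopped with the line at 87.7° on one side and 14.6° on the other. The bottom is midway, with the line at about 51°, and the heavy side stops 36.5° short each way, as described.
- **Final hold:** The fingers grip the wheel at a 40 N setting, 52 mm opening, with the arm's joints still. The partly hidden line read about 55° in the side view, against the 51° aimed at. That is about 4° off, within the 15° allowed.

**Checks that were not clean:**
- The automatic line reading failed at the end because the fingers covered the wheel, so the 55° comes from one pixel position read by hand in the picture.
- The measured opening was 52 mm rather than 54 mm.
- The tool had tilted about 1.6° from vertical.

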